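Park the keyboard between the loudspeakers

ROBOT

A 6-joint arm with a two-finger parallel gripper is mounted at the origin on a cart in front of the work surface, level with it; the furniture and walls round the work are solid. World frame = base frame: x ahead of the robot, y to its left, z up, the work surface at z = 0. Lengths are in mm, angles in rad, forces in N, time in s.
With the tool pointing down it reaches from about 300 to 1000 mm from the base axis. Payload 5.1 kg.
Tool frame: the origin (TCP) lies where the fingers leave the gripper's body, on its centre line; the fingertips stand 78 mm ahead of it and the grasp point (between the pads) lies 59 mm ahead of it (nose_length is the distance from the TCP to the fingertips, in mm); z points along the fingers, y is the line along which they close (so a half turn about z gives the same grasp; the last joint's range is limited). The gripper opens to 95 mm and grips with 3 to 60 N. Pads are 20 mm wide; open, the fingers measure 119 mm over their backs; the gripper's body (75 mm by 180 mm) begins 59 mm behind the grasp point.
Start: joints at [1.223, 0.124, 1.65, -0, 1.367, -0.083], TCP at [170.137, 627.327, 292.256] pointing down, gripper open.
Joint ranges: [-2.61, 2.61], [-1.02, 2.33], [0.03, 2.71], [-1.35, 4.49], [0.32, 2.68], [-2.91, 2.91]. Speed limits (rad/s): [2.57, 2.57, 3.14, 3.14, 3.14, 3.14].

INTERFACE

Orientations are given as a unit quaternion [x, y, z, w].
In Python, from cell import read_state, read_camera, get_calibration, job_done, nose_length gives the robot as it stands.
- The arm moves only by the tool move_arm, never from a script. Its argument "deltas" is a list of rows, each a list of 7 numbers: the shift along the world's x, y, z as a fraction of full scale, then the turn, a rotation vector about the world's x, y, z as a fraction of full scale, then the opening, from -1 (shut) to 1 (fully open). In form: [[tx, ty, tz, wx, wy, wz, grip], ...]. A call has 1 to 12 rows; each row is the pose to reach, as a shift and turn from the pose commanded when the call began; what a row does not reach only later rows make up. Full scale, the value 1, is 0.2 m for a shift and 90 degrees for a turn. A row lasts 1/12 s, in which the tool goes at most 41.7 mm and 7.16 degrees, less where a joint would pass 70% of its speed; a pose out of reach is approached as far as the arm can. A call with a number of a shift or a turn outside -1 to 1 is refused whole. A call with a gripper value outside its range is refused whole. The fingers move at their own pace and stop on an object; the grip force is fixed at half the most. Time passes only in rows, so rows that repeat a pose let the fingers close. It gives the time, the measured TCP pose, the force, the opening and the grip force at its end, in the units of the state.
- read_state(): the state, without advancing time (a new reading comes with each control period).
- read_camera(name): name is "scene" or "top"; returns (picture, depth): 384x512x3 uint8, red, green, blue; 384x512 float32, mm along the optical axis (not along the pixel's ray), 0 where there is no reading.
- get_calibration(name): a dict with "K" (3x3 intrinsics, pixels), "k1" (the pictures are not rectified: a ray, as slopes to the right and down, at radius r is drawn at 1 + k1 r^2 times it, then the intrinsics apply), "R" (3x3) and "t" (3): a world point X has camera coordinates R X + t. Camera axes: x right, y down, z forward; pixel columns grow to the right and rows downward; lengths in mm; the calibration is good to about 2 mm. A picture is of the moment at which its call begins. get_calibration takes no time and is no camera call.
- job_done(): hands the job in; it is judged then, once.
The state is a dict: "clock": time; "joints": joint angles; "joint_velocities": joint speeds; "tau": joint torques, N m; "position": TCP position; "eef_rot": TCP orientation; "ft_force": force on the tool from outside, world axes, zero at the start; "torque": the same for the moment, N m; "opening": finger opening in mm; "gripper_force": force on a finger pad.
Only numpy, scipy, OpenCV 4.12 (cv2) and the standard library are available. Lean on these libraries where they do the work, as an engineer would, in place of code of your own. Each camera call takes 0.05 s, during which the arm holds its last target. There are 200 camera calls.

TASK

Clear the writing space: push the keyboard straight back through the narrow gap between the two fixed loudspeakers behind it until its back edge is level with the backs of both loudspeakers, then take the hand away. Use the fingertips only, with the keyboard flat on the desk all the way: do not lift or tip it, do not ram the loudspeakers or bump them with the hand, and leave the other things on the desk where they lie.

Things in the scene. Friction and masses are not known exactly. Their poses are not given: they have to be found in the camera images.
- keyboard: Black full-size keyboard, loose, flat on the desk before the loudspeakers, up to 11 cm off the gap's middle and 0.14 rad askew; about 0.85 kg. 165 mm deep (x), 440 mm wide (y). Origin: centre of its underside; x points from its front edge (robot side) to its back edge, z up. The front edge is an upright lip 2 to 10 mm above the desk; the top slopes up to 24 mm at the back. Short ends upright.
- keyboard_back_left (a point): Back left bottom corner of the keyboard (its x +82.5 mm, y +220 mm).
- keyboard_back_right (a point): Back right bottom corner of the keyboard (its x +82.5 mm, y -220 mm).
- speaker_left: Left one of the two equal light grey loudspeakers either side of the tablet (a third, farther off, plays no part), 92 mm wide, 204 mm high, fixed to the desk. Origin: centre of its underside. Its x axis runs from its front to its back, the direction in which the keyboard passes; y to the left. Near the desk its front is 43 mm and its back 48.7 mm from the origin.
- speaker_right: Right loudspeaker, equal and parallel to the left one, fixed 540 mm to the right of it (centre to centre). The clear gap between them is 448 mm, so the keyboard passes with 4 mm at each end; crooked, it wedges. Their place varies together.
- gap_front (a point): Point on the desk in the middle of the gap, level with the front of both loudspeakers (where the keyboard enters). Same axes as speaker_left.
- gap_back (a point): Point on the desk in the middle of the gap, level with the backs of both loudspeakers; 92 mm further along x than gap_front, same axes. A tablet's stand begins 50 mm behind it, a 3.5 mm thick mouse pad fixed to the desk 7 mm or more behind it.
- calculator: Bystander: desk calculator, 122x74x13 mm, loose, at the left side of the desk. Origin: centre of its underside.
- pencil: Bystander: yellow pencil, 136 mm long, 7 mm thick, loose, at the left near corner. Origin: its middle, underside.
- eraser: Bystander: blue and white eraser, 20x46x13 mm, loose, at the right side. Origin: centre of its underside.
- keys: Bystander: small bunch of keys, 84x118x8 mm, loose, at the right near corner. Origin: centre of its underside.
- usb_stick: Bystander: blue memory stick, 54x18x8 mm, loose, at the desk edge to the right in front of the keyboard. Origin: centre of its underside.

How it is judged (in metres and radians):
At the end, for the whole second after the job is handed in: The keyboard lies flat and still on the desk between the loudspeakers, both its back corners level with the loudspeakers' backs to within 10 mm, and the bystanders lie within 20 mm of where they were (x of keyboard_back_left in the frame of gap_back between -0.01 and 0.01 m and x of keyboard_back_right in the frame of gap_back between -0.01 and 0.01 m and y of keyboard in the frame of gap_back between -0.008 and 0.008 m and height (world z) of keyboard below 0.004 m and angle between keyboard's own z axis and vertical below 0.03 rad and linear speed of keyboard below 0.005 m/s and not (distance of calculator from where it was at the start of the episode above 0.02 m) and not (distance of pencil from where it was at the start of the episode above 0.02 m) and not (distance of eraser from where it was at the start of the episode above 0.02 m) and not (distance of keys from where it was at the start of the episode above 0.02 m) and not (distance of usb_stick from where it was at the start of the episode above 0.02 m)); the robot touches nothing.
It fails at once if the keyboard is lifted or tipped (more than 8 mm off the desk or 0.06 rad) (height (world z) of keyboard above 0.008 m or angle between keyboard's own z axis and vertical above 0.06 rad).
It fails at once if the keyboard is rammed or wedged against a loudspeaker with more than 25 N (contact force between keyboard and speaker_left above 25 N or contact force between keyboard and speaker_right above 25 N).
It fails at once if the hand or arm bumps a loudspeaker (more than 5 N) (contact force between any of the arm, the fingers and speaker_left above 5 N or contact force between any of the arm, the fingers and speaker_right above 5 N).
It fails at once if a bystander (calculator, pencil, eraser, keys, memory stick) is moved more than 20 mm (distance of any of calculator, pencil, eraser, keys, usb_stick from where it was at the start of the episode above 0.02 m).
It also fails if it takes over 72 s, if anything falls off the work surface, if the arm or the gripper's body presses on something with over 40 N, if the wrist force passes 120 N, or if a joint passes its speed limit or range.

## Working session

There is one attempt and no reset: what is moved stays moved. The work goes in short steps, Python scripts to look and compute and a tool call to move; the robot and the scene stay as the last step left them, time stands still between calls to the robot, and variables do not carry over. Pictures are saved under pics/ and viewed, at most 13 in all, crops included, and the job is handed in when it is done.

Besides the shell and the picture viewer there is one more tool, called by a JSON object that holds its "api" and its "payload", one argument or row to a line. move_arm: Moves the arm, as the interface text tells. Shift numbers are shares of 0.2 m and turn numbers shares of 90 degrees, none past 1 either way. Its arguments: {"type":"object","properties":{"deltas":{"type":"array"}},"required":["deltas"]}

```bash
mkdir -p pics; cat > h.py <<'E'
import numpy as np, cv2
from cell import *
def world(name, depth, us, vs):
    c=get_calibration(name);K=np.array(c["K"],float);R=np.array(c["R"]);t=np.array(c["t"])
    p=np.stack([us,vs],-1).astype(float).reshape(-1,1,2)
    n=cv2.undistortPoints(p,K,np.array([c["k1"],0,0,0.])).reshape(-1,2)
    d=depth[np.asarray(vs).astype(int),np.asarray(us).astype(int)]
    X=np.c_[n*d[:,None],d]
    return (X-t)@R
def plane(name,us,vs,z):
    c=get_calibration(name);K=np.array(c["K"],float);R=np.array(c["R"]);t=np.array(c["t"])
    p=np.stack([us,vs],-1).astype(float).reshape(-1,1,2)
    n=cv2.undistortPoints(p,K,np.array([c["k1"],0,0,0.])).reshape(-1,2)
    d=np.c_[n,np.ones(len(n))]@R; o=-R.T@t
    return o+d*((z-o[2])/d[:,2])[:,None]
def pix(name,P):
    c=get_calibration(name);R=np.array(c["R"]);t=np.array(c["t"])
    return cv2.projectPoints(np.array(P,float),cv2.Rodrigues(R)[0],t,np.array(c["K"],float),np.array([c["k1"],0,0,0.]))[0].reshape(-1,2)
E
python3 - <<'E'
from h import *
for n in("top","scene"):
    im,d=read_camera(n); np.savez(f"{n}0.npz",im=im,d=d)
    cv2.imwrite(f"pics/{n}0.png",cv2.resize(im[:,:,::-1],(800,600)))
    c=get_calibration(n); print(n,np.round(-np.array(c["R"]).T@c["t"]),c["k1"],np.round(c["R"],2).tolist(),c["K"])
print(read_state(),nose_length)
E
```

```text
top [ 367.  -20. 1389.] -0.06064740720347932 [[0.02, -1.0, -0.01], [-0.99, -0.02, -0.11], [0.11, 0.01, -0.99]] [[457.55065531   0.         258.04895364]
 [  0.         457.55065531 195.05899601]
 [  0.           0.           1.        ]]
scene [-543. -765. 1392.] -0.11728480071622367 [[0.58, -0.81, 0.0], [-0.58, -0.42, -0.7], [0.56, 0.41, -0.72]] [[494.039315     0.         254.46648361]
 [  0.         494.039315   183.96224424]
 [  0.           0.           1.        ]]
{'clock': 0.1, 'joints': array([ 1.22340110e+00,  1.24415717e-01,  1.65152271e+00, -2.82096188e-05,
        1.36746151e+00, -8.25830631e-02]), 'joint_velocities': array([-0.00140902, -0.00234992, -0.00169189,  0.00081262,  0.00018259,
       -0.00224342]), 'tau': array([ 8.02409249e-04, -4.18878794e+01, -3.61096537e+01,  7.76755647e-02,
        4.61803854e-02, -6.29857595e-05]), 'position': array([170.00113974, 626.93473124, 291.13417358]), 'eef_rot': array([ 1.32016656e-01,  9.91247086e-01, -8.85784682e-04, -1.79286241e-04]), 'ft_force': array([-0.17956873, -0.5643392 ,  0.25851345]), 'torque': array([ 0.0179579 ,  0.0189663 , -0.00814491]), 'gripper_force': 0.0, 'opening': 95.0852208805142} 77.60000000000001
```

View pics/top0.png

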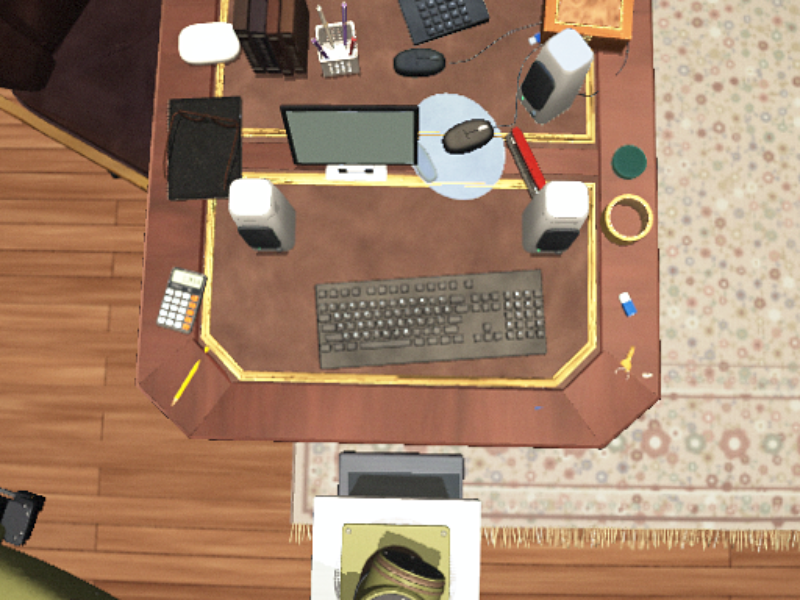

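View pics/scene0.png

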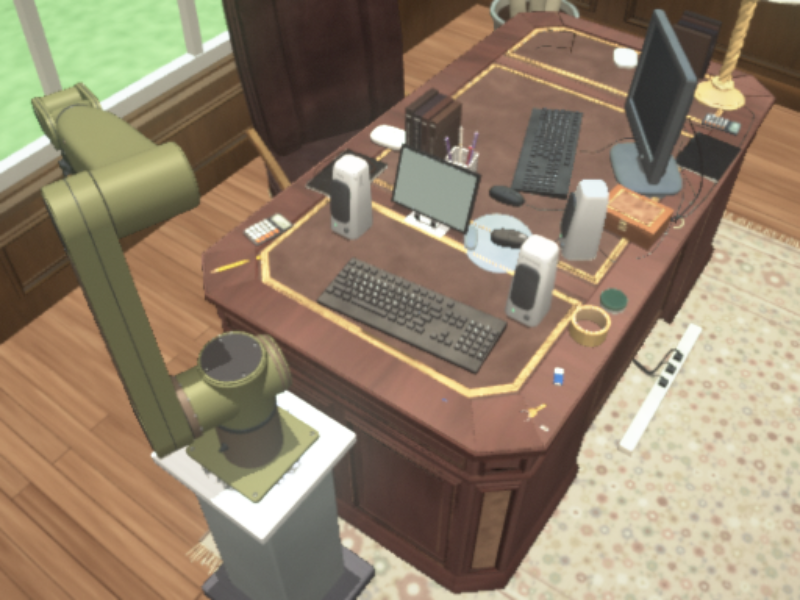

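The top view shows the keyboard with corners at (320,368), (546,354), (541,270) and (315,284). The speakers are around (262,220) and (557,220). The keyboard sits right of the gap's middle and is slightly turned. The USB stick is at (537,407). Next I'll measure them accurately.

```bash
cat >> h.py <<'E'
def cloud(n,im,d):
    v,u=np.nonzero(d>0); P=world(n,d,u,v); return P,im[v,u]
def speakers(P,C):
    # vertical faces: points well above desk
    out=[]
    for s in (1,-1):
        m=(P[:,2]>15)&(P[:,2]<240)&(abs(P[:,1]-s*270-Y0)<110)&(abs(P[:,0]-X0)<120)
        out.append(P[m])
    return out
E
python3 - <<'E'
from h import *
for n in("top","scene"):
    f=np.load(n+"0.npz"); P,C=cloud(n,f["im"],f["d"])
    s=640/1024
    if n=="top":
        k=.64
        for nm,(a,b) in dict(fl=(320,368),fr=(546,354),br=(541,270),bl=(315,284),usb=(537,407),calc=(182,300),pencil=(186,382),eraser=(627,304),keys=(626,362),sl=(262,220),sr=(557,220)).items():
            print(nm,np.round(world(n,f["d"],[a*k],[b*k])[0]))
    # noise of desk plane
    m=(abs(P[:,2])<15)&(P[:,0]>300)&(P[:,0]<900)&(abs(P[:,1])<400)
    A=np.c_[P[m][:,:2],np.ones(m.sum())]; w=np.median(P[m][:,2]); print(n,"desk z",w,np.std(P[m][:,2]))
    for lo,hi in((30,80),(80,130),(130,180),(190,215)):
      for sg in(1,-1):
        m=(P[:,2]>lo)&(P[:,2]<hi)&(P[:,0]>520)&(P[:,0]<820)&(sg*P[:,1]>150)&(sg*P[:,1]<420)
        if m.sum()>20: print(n,lo,sg,m.sum(),np.round(np.percentile(P[m],[1,5,50,95,99],axis=0)[:,:2].T.ravel()))
E
```

```text
fl [394. 153.   1.]
fr [ 431. -285.   -2.]
br [ 595. -275.   -1.]
bl [558. 169.  -2.]
usb [ 328. -267.    4.]
calc [520. 428.   8.]
pencil [360. 415.  -5.]
eraser [ 530. -441.   11.]
keys [ 418. -441.    2.]
sl [640. 237. 194.]
sr [ 649. -265.  202.]
top desk z 1.582540608799296 4.971691088521953
top 30 1 422 [617. 618. 795. 808. 811. 151. 155. 212. 337. 348.]
top 30 -1 505 [ 530.  624.  698.  811.  818. -418. -411. -256. -233. -167.]
top 80 1 406 [619. 620. 679. 819. 820. 152. 158. 215. 276. 284.]
top 80 -1 226 [ 626.  627.  637.  699.  709. -310. -304. -250. -237. -236.]
top 130 1 352 [624. 624. 639. 692. 701. 216. 217. 241. 285. 292.]
top 130 -1 363 [ 630.  632.  646.  697.  708. -314. -309. -262. -239. -238.]
top 190 1 740 [643. 646. 676. 707. 712. 219. 223. 257. 291. 296.]
top 190 -1 736 [ 650.  652.  682.  713.  717. -318. -313. -279. -245. -242.]
scene desk z 3.7141183312748605 5.001809192604835
scene 30 1 391 [535. 614. 672. 808. 811. 153. 157. 215. 274. 286.]
scene 30 -1 392 [ 523.  538.  639.  727.  736. -419. -415. -312. -212. -162.]
scene 80 1 397 [613. 617. 653. 818. 819. 153. 162. 219. 280. 288.]
scene 80 -1 275 [ 623.  626.  634.  691.  704. -326. -323. -300. -252. -241.]
scene 130 1 299 [619. 621. 638. 698. 819. 174. 215. 233. 284. 290.]
scene 130 -1 322 [ 627.  630.  639.  686.  707. -322. -321. -293. -252. -243.]
scene 190 1 248 [637. 641. 669. 702. 707. 217. 220. 253. 290. 294.]
scene 190 -1 313 [ 647.  649.  674.  709.  714. -318. -316. -284. -250. -245.]
```

```bash
cat >> h.py <<'E'
def bev(im,x0,x1,y0,y1,s,z=0,n="top"):
    # col -> y decreasing from y1, row -> x decreasing from x1
    H,W=int((x1-x0)*s),int((y1-y0)*s)
    c,r=np.meshgrid(np.arange(W),np.arange(H))
    P=np.stack([x1-r/s,y1-c/s,np.full(c.shape,float(z))],-1).reshape(-1,3)
    p=pix(n,P).astype(np.float32).reshape(H,W,2)
    return cv2.remap(im,p,None,cv2.INTER_CUBIC)
E
python3 - <<'E'
from h import *
im=np.load("top0.npz")["im"]
b=bev(im,360,740,-330,310,1.25)
cv2.imwrite("pics/bev0.png",b[:,:,::-1])
E
```

```text
(no output)
```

View pics/bev0.png

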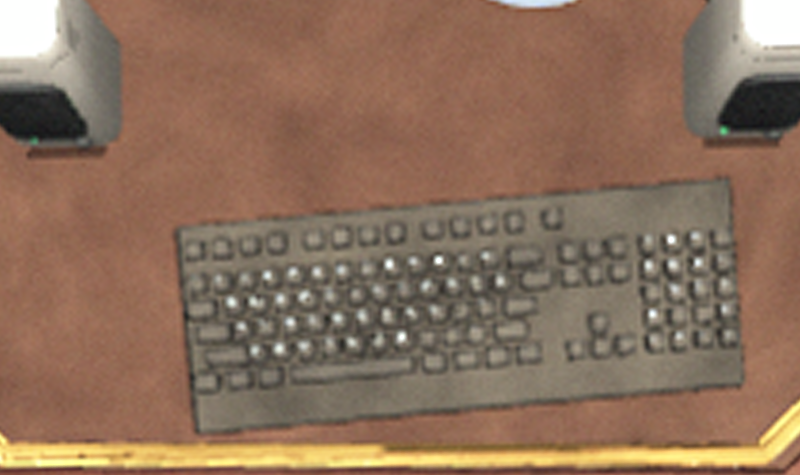

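The inner speaker faces are at columns 120 and 684, so y is about 214 and -237 and the gap's middle is near y = -11.5. Next I'll fit the keyboard outline and the gap heading by model.

```bash
cat >> h.py <<'E'
from scipy.optimize import minimize
KB=np.array([[sx*82.5,sy*220,z] for sx,zs in((-1,(2,10)),(1,(0,24))) for sy in(-1,1) for z in zs],float)
def fit_kb(im,n,g,S=6):
    """keyboard pose (x,y,yaw) by fitting its projected outline to the grey (unsaturated) mask"""
    hsv=cv2.cvtColor(im,cv2.COLOR_RGB2HSV)
    def poly(q,pad=0):
        x,y,t=q;c,s=np.cos(t),np.sin(t)
        K=KB+np.sign(KB)*[pad,pad,0]
        P=np.c_[x+c*K[:,0]-s*K[:,1],y+s*K[:,0]+c*K[:,1],K[:,2]]
        return cv2.convexHull(pix(n,P).astype(np.float32)).reshape(-1,2)
    roi=poly(g,40); a=np.floor(roi.min(0)).astype(int); b=np.ceil(roi.max(0)).astype(int)
    sat=cv2.resize(hsv[a[1]:b[1],a[0]:b[0],1],None,fx=S,fy=S,interpolation=cv2.INTER_CUBIC)
    rm=np.zeros(sat.shape,np.uint8); cv2.fillPoly(rm,[np.int32((roi-a)*S)],1)
    th,_=cv2.threshold(sat[rm>0].reshape(-1,1),0,255,cv2.THRESH_OTSU)
    M=((sat<th)&(rm>0)).astype(np.uint8)
    M=cv2.morphologyEx(M,cv2.MORPH_CLOSE,np.ones((4*S,4*S)))
    nl,L,st,_=cv2.connectedComponentsWithStats(M); M=(L==1+np.argmax(st[1:,4])).astype(np.uint8)
    def cost(q):
        m=np.zeros_like(M); cv2.fillPoly(m,[np.int32(((poly(q)-a+.5)*S-.5)*16)],1,shift=4)
        return float((m!=M).sum())/M.sum()
    g=np.array(g,float)
    r=minimize(cost,g,method="Nelder-Mead",options=dict(initial_simplex=np.vstack([g]+[g+d for d in np.diag([8,8,.04])]),xatol=.02,fatol=1e-5))
    return r.x,r.fun,M
E
python3 - <<'E'
from h import *
for n in("top","scene"):
    im=np.load(n+"0.npz")["im"]; q,f,M=fit_kb(im,n,(495,-60,.085)); print(n,np.round(q,4),round(f,4))
# speaker inner faces in top view: subpixel brightness edge at z=0 bev
im=np.load("top0.npz")["im"]; g=bev(cv2.cvtColor(im,cv2.COLOR_RGB2HSV)[:,:,1],600,740,-330,310,2).astype(float)
for x in range(635,711,15):
    r=int((740-x)*2); row=cv2.GaussianBlur(g[r-4:r+5].mean(0)[None],(7,1),0)[0]; d=np.diff(row)
    cl=150+np.argmax(d[150:240]); cr=1020+np.argmin(d[1020:1160]); print(x,310-cl/2,310-cr/2,(620-(cl+cr)/2)/2)
for n in("top","scene"):
    f=np.load(n+"0.npz"); P,C=cloud(n,f["im"],f["d"]); o=[]
    for yc in(257,-280):
        m=(P[:,2]>192)&(P[:,2]<215)&(abs(P[:,1]-yc)<60)&(abs(P[:,0]-680)<60)
        r=cv2.minAreaRect(P[m][:,:2].astype(np.float32)); o.append(np.median(P[m],0)); print(n,r,o[-1],m.sum())
    d=o[0]-o[1]; print(np.arctan2(-d[0],d[1]),np.hypot(d[0],d[1]))
E
```

```text
top [ 4.933057e+02 -5.883470e+01  8.730000e-02] 0.0165
scene [ 4.942222e+02 -5.500000e+01  9.220000e-02] 0.0629
635 214.5 -243.5 -14.5
650 213.0 -236.5 -11.75
665 214.0 -236.5 -11.25
680 213.0 -236.5 -11.75
695 214.0 -236.0 -11.0
710 218.5 -237.5 -9.5
top ((677.8133544921875, 258.1592102050781), (71.73330688476562, 80.3363265991211), 0.19632075726985931) [676.00653915 256.68989093 202.2379124 ] 732
top ((684.17724609375, -280.0680847167969), (69.36542510986328, 78.67438507080078), 0.7744099497795105) [ 682.57409471 -278.97504548  202.86204208] 729
0.012259952181417668 535.7051958751482
scene ((670.3606567382812, 256.9783935546875), (87.69881439208984, 75.09379577636719), 79.29397583007812) [669.41254201 254.08101141 202.14597404] 238
scene ((680.571533203125, -280.6317443847656), (74.83576965332031, 76.0911865234375), 2.119236469268799) [ 674.95553593 -284.08347179  202.5948918 ] 301
0.01029944949107912 538.1930283401521
```

```bash
python3 - <<'E'
from h import *
f=np.load("top0.npz")
for n in("top","scene"):
  f=np.load(n+"0.npz"); P,C=cloud(n,f["im"],f["d"])
  for yc in(257,-281):
    print(n,yc)
    for lo in(-8,5,15,25,40,60,90,120,150,180):
        hi=lo+10
        m=(P[:,2]>lo)&(P[:,2]<hi)&(abs(P[:,1]-yc)<25)&(abs(P[:,0]-640)<40)
        if m.sum()>3: print(lo,m.sum(),np.round(np.percentile(P[m][:,0],[5,50,95]),1),C[m].mean(0).astype(int))
im=np.load("top0.npz")["im"]
o=[]
for yc in(257,-281):
    b=cv2.resize(bev(im,590,740,yc-70,yc+70,4),None,fx=.7,fy=1)
    for x in range(600,740,10): cv2.line(b,(0,int((740-x)*4)),(15 if x%50 else 60,int((740-x)*4)),(0,255,0),1)
    o.append(b)
cv2.imwrite("pics/spk.png",np.hstack(o)[:,:,::-1])
E
```

```text
top 257
-8 92 [602.1 611.9 621. ] [127  89  71]
5 16 [603.8 622.1 623. ] [113  92  80]
25 9 [615.8 619.1 623.3] [85 81 72]
60 17 [617.3 617.9 618.8] [42 47 43]
90 19 [620.  621.1 622.4] [30 31 32]
120 18 [623.1 623.7 624.6] [35 35 35]
150 38 [625.6 627.6 639.5] [79 78 74]
180 29 [634.7 642.2 643.9] [174 167 154]
top -281
-8 127 [601.4 616.4 629. ] [133  95  76]
5 15 [605.2 629.6 630.6] [112  96  83]
15 6 [629.2 629.6 630.7] [105 100  92]
25 7 [623.3 626.2 631. ] [84 94 81]
60 14 [623.7 625.1 626.2] [45 54 47]
90 14 [626.6 628.2 628.8] [32 31 32]
120 16 [629.4 630.9 632. ] [34 35 34]
150 28 [632.1 633.4 647.6] [58 57 55]
180 28 [639.2 649.1 649.7] [153 147 137]
scene 257
-8 29 [601.2 611.1 623.5] [131 105  91]
5 24 [606.3 621.  626.6] [136 126 116]
15 18 [616.3 622.1 627.7] [146 143 134]
25 17 [612.6 623.5 627.2] [132 134 124]
40 10 [618.7 622.4 626.8] [147 143 134]
60 23 [611.2 615.6 621.5] [83 80 75]
90 23 [613.5 619.6 624.5] [70 67 63]
120 20 [618.6 623.1 633.9] [77 75 71]
150 20 [620.4 627.2 640.2] [86 84 80]
180 28 [627.7 639.7 646.2] [197 193 181]
scene -281
-8 52 [602.1 619.6 634.2] [133 108  94]
5 32 [602.2 630.2 639. ] [137 125 115]
15 22 [627.4 632.9 637.9] [146 146 135]
25 24 [625.8 633.1 639.5] [142 145 133]
40 13 [627.7 635.1 637.3] [125 122 115]
60 27 [622.6 627.5 630.8] [69 66 63]
90 31 [625.1 630.1 636.4] [71 69 65]
120 21 [627.3 633.5 636.5] [74 73 69]
150 27 [630.1 635.6 640.6] [75 74 71]
180 35 [633.8 648.6 655.1] [194 190 178]
```

View pics/spk.png

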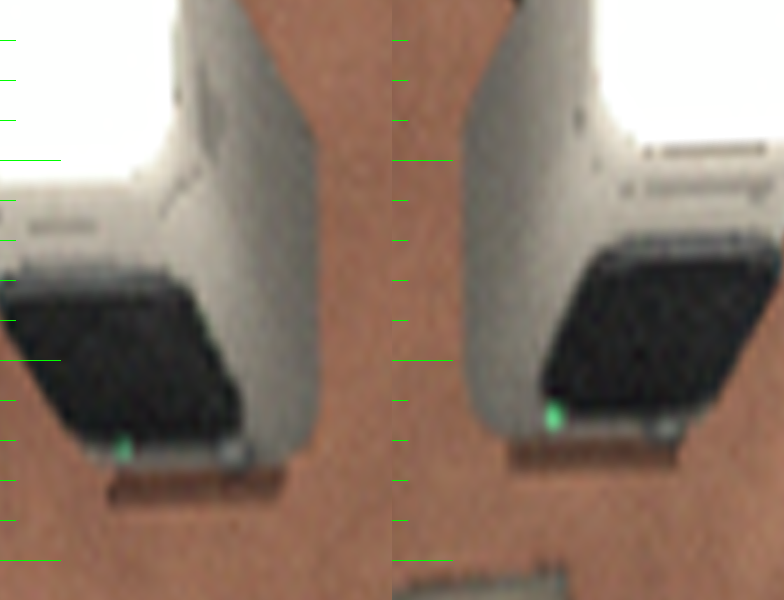

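Near the desk the speaker fronts are at x = 622 (left) and 629 (right). That puts gap_back at about (718, -11) with yaw 0.0125. I'll swing over with the fingers shut and the tool turned parallel to the gap.

{"api": "move_arm", "payload": {
  "deltas": [
    [1, -1, 0, 0, 0, 0.177, -1],
    [1, -1, 0, 0, 0, 0.177, -1],
    [1, -1, 0, 0, 0, 0.177, -1],
    [1, -1, 0, 0, 0, 0.177, -1],
    [1, -1, 0, 0, 0, 0.177, -1],
    [1, -1, 0, 0, 0, 0.177, -1],
    [1, -1, 0, 0, 0, 0.177, -1],
    [1, -1, 0, 0, 0, 0.177, -1]
  ]
}}

```text
clock: 0.77
position: [373.4, 423.5, 291.8]
eef_rot: [-0.004, 1.0, -0.001, 0.0]
ft_force: [0.2, -0.0, 0.2]
opening: 47.4
gripper_force: 0.0
```

{"api": "move_arm", "payload": {
  "deltas": [
    [0.2, -1, 0, 0, 0, 0, -1],
    [0.2, -1, 0, 0, 0, 0, -1],
    [0.2, -1, 0, 0, 0, 0, -1],
    [0.2, -1, 0, 0, 0, 0, -1],
    [0.2, -1, 0, 0, 0, 0, -1],
    [0.2, -1, 0, 0, 0, 0, -1]
  ]
}}

```text
clock: 1.27
position: [410.7, 223.1, 291.9]
eef_rot: [-0.004, 1.0, -0.001, 0.0]
ft_force: [0.5, 0.7, -0.3]
opening: 6.7
gripper_force: 0.0
```

{"api": "move_arm", "payload": {
  "deltas": [
    [0.2, -1, 0, 0, 0, 0, -1],
    [0.2, -1, 0, 0, 0, 0, -1],
    [0.2, -1, 0, 0, 0, 0, -1],
    [0.2, -1, 0, 0, 0, 0, -1],
    [0.2, -1, 0, 0, 0, 0, -1],
    [0.2, -1, 0, 0, 0, 0, -1]
  ]
}}

```text
clock: 1.77
position: [450.8, 23.1, 292.1]
eef_rot: [-0.003, 1.0, -0.001, 0.0]
ft_force: [-0.4, 0.4, -0.5]
opening: 0.1
gripper_force: 0.0
```

{"api": "move_arm", "payload": {
  "deltas": [
    [0.17, -1, 0, 0, 0, 0, -1],
    [0.17, -1, 0, 0, 0, 0, -1],
    [0.17, -1, 0, 0, 0, 0, -1],
    [0.17, -1, 0, 0, 0, 0, -1],
    [0.17, -1, 0, 0, 0, 0, -1],
    [0.17, -1, 0, 0, 0, 0, -1]
  ]
}}

```text
clock: 2.27
position: [485.0, -176.4, 291.9]
eef_rot: [-0.004, 1.0, -0.001, -0.0]
ft_force: [-0.4, 0.3, 0.2]
opening: 0.4
gripper_force: 0.0
```

{"api": "move_arm", "payload": {
  "deltas": [
    [0, -0.71, 0, 0, 0, 0, -1],
    [0, -0.71, 0, 0, 0, 0, -1],
    [0, -0.71, 0, 0, 0, 0, -1],
    [0, -0.71, 0, 0, 0, 0, -1],
    [0, -0.71, 0, 0, 0, 0, -1],
    [0, -0.71, 0, 0, 0, 0, -1],
    [0, -0.71, 0, 0, 0, 0, -1]
  ]
}}

```text
clock: 2.85
position: [484.6, -312.8, 291.8]
eef_rot: [-0.007, 1.0, 0.001, -0.0]
ft_force: [-0.6, 0.7, 0.6]
opening: 0.9
gripper_force: 0.0
```

{"api": "move_arm", "payload": {
  "deltas": [
    [0, 0, -0.2, 0, 0, 0, -1],
    [0, 0, -0.4, 0, 0, 0, -1],
    [0, 0, -0.6, 0, 0, 0, -1],
    [0, 0, -0.8, 0, 0, 0, -1],
    [0, 0, -0.9, 0, 0, 0, -1],
    [0, 0, -0.95, 0, 0, 0, -1],
    [0, 0, -1, 0, 0, 0, -1],
    [0, 0, -1, 0, 0, 0, -1]
  ]
}}

```text
clock: 3.52
position: [484.2, -313.3, 91.4]
eef_rot: [-0.007, 1.0, 0.001, -0.001]
ft_force: [-0.2, -0.2, -1.4]
opening: 0.8
gripper_force: 0.0
```

{"api": "move_arm", "payload": {
  "deltas": [
    [0, 0, -0.05, 0, 0, 0, -1],
    [0, 0.03, -0.05, 0, 0, 0, -1],
    [0, 0.06, -0.05, 0, 0, 0, -1],
    [0, 0.09, -0.05, 0, 0, 0, -1],
    [0, 0.12, -0.05, 0, 0, 0, -1],
    [0, 0.15, -0.05, 0, 0, 0, -1],
    [0, 0.15, -0.05, 0, 0, 0, -1]
  ]
}}

```text
clock: 4.1
position: [484.4, -283.8, 82.8]
eef_rot: [-0.007, 1.0, -0.0, 0.0]
ft_force: [-0.5, 0.6, 0.1]
opening: 0.8
gripper_force: 0.0
```

{"api": "move_arm", "payload": {
  "deltas": [
    [0, 0.015, 0, 0, 0, 0, -1],
    [0, 0.03, 0, 0, 0, 0, -1],
    [0, 0.045, 0, 0, 0, 0, -1],
    [0, 0.06, 0, 0, 0, 0, -1],
    [0, 0.075, 0, 0, 0, 0, -1],
    [0, 0.09, 0, 0, 0, 0, -1],
    [0, 0.1, 0, 0, 0, 0, -1],
    [0, 0.11, 0, 0, 0, 0, -1],
    [0, 0.12, 0, 0, 0, 0, -1],
    [0, 0.125, 0, 0, 0, 0, -1]
  ]
}}

```text
clock: 4.93
position: [484.6, -260.2, 82.9]
eef_rot: [-0.007, 1.0, -0.001, 0.001]
ft_force: [0.1, -5.7, 2.0]
opening: 0.4
gripper_force: 2.8
```

```bash
python3 - <<'E'
from h import *
im,d=read_camera("top"); q,f,M=fit_kb(im,"top",(493,-45,.06)); print(np.round(q,4),f)
s=read_state(); print(s["position"],s["ft_force"])
cv2.imwrite("pics/p1.png",bev(im,360,740,-350,290,1.25)[:,:,::-1])
E
```

```text
[ 4.941053e+02 -3.481600e+01  8.370000e-02] 0.08194855205853005
[ 484.60188346 -260.05827523   82.95551167] [ 0.05287886 -5.38329401  2.06758164]
```

View pics/p1.png

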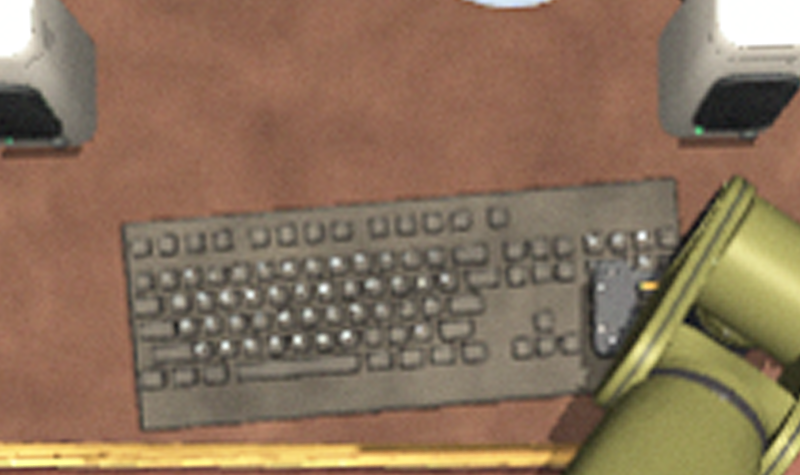

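The keyboard has shifted about 24 mm left and has barely turned. The fit is biased because the arm covers the right end. I'll push 20 mm more, back off and measure.

{"api": "move_arm", "payload": {
  "deltas": [
    [0, 0.015, 0, 0, 0, 0, -1],
    [0, 0.03, 0, 0, 0, 0, -1],
    [0, 0.045, 0, 0, 0, 0, -1],
    [0, 0.06, 0, 0, 0, 0, -1],
    [0, 0.075, 0, 0, 0, 0, -1],
    [0, 0.09, 0, 0, 0, 0, -1],
    [0, 0.1, 0, 0, 0, 0, -1],
    [0, 0.1, 0, 0, 0, 0, -1],
    [0, 0, 0, 0, 0, 0, -1],
    [0, -0.15, 0.2, 0, 0, 0, -1],
    [0, -0.15, 0.4, 0, 0, 0, -1],
    [0, -0.15, 0.5, 0, 0, 0, -1]
  ]
}}

```text
clock: 5.98
position: [484.4, -290.3, 184.6]
eef_rot: [-0.006, 1.0, 0.001, 0.0]
ft_force: [0.2, -0.4, 0.2]
opening: 0.5
gripper_force: 0.0
```

{"api": "move_arm", "payload": {
  "deltas": [
    [-0.2, 0.2, 0, 0, 0, 0, -1],
    [-0.4, 0.4, 0, 0, 0, 0, -1],
    [-0.6, 0.6, 0, 0, 0, 0, -1],
    [-0.7, 0.8, 0, 0, 0, 0, -1],
    [-0.7, 1, 0, 0, 0, 0, -1],
    [-0.7, 1, 0, 0, 0, 0, -1],
    [-0.7, 1, 0, 0, 0, 0, -1]
  ]
}}

```text
clock: 6.57
position: [340.9, -84.2, 180.0]
eef_rot: [-0.009, 1.0, 0.003, -0.002]
ft_force: [0.5, 0.0, -0.8]
opening: 0.5
gripper_force: 0.0
```

{"api": "move_arm", "payload": {
  "deltas": [
    [0, 0.2, 0, 0, 0, 0, -1],
    [0, 0.4, 0, 0, 0, 0, -1],
    [0, 0.6, 0, 0, 0, 0, -1],
    [0, 0.8, 0, 0, 0, 0, -1],
    [0, 1, 0, 0, 0, 0, -1],
    [0, 1, 0, 0, 0, 0, -1]
  ]
}}

```text
clock: 7.07
position: [342.2, 116.5, 181.7]
eef_rot: [-0.012, 1.0, 0.002, -0.002]
ft_force: [0.5, 0.2, -1.0]
opening: 0.7
gripper_force: 0.0
```

```bash
python3 - <<'E'
from h import *
im,d=read_camera("top"); q,f,M=fit_kb(im,"top",(495,-17,.075)); print(np.round(q,4),f)
s=read_state(); print(s["position"],s["ft_force"])
cv2.imwrite("pics/p2.png",bev(im,300,740,-290,270,1.25)[:,:,::-1])
E
```

```text
[ 4.951813e+02 -1.538310e+01  8.020000e-02] 0.018650910467218975
[342.52302652 113.93924123 181.43319588] [ 0.23547449 -0.49136165 -0.54711489]
```

View pics/p2.png

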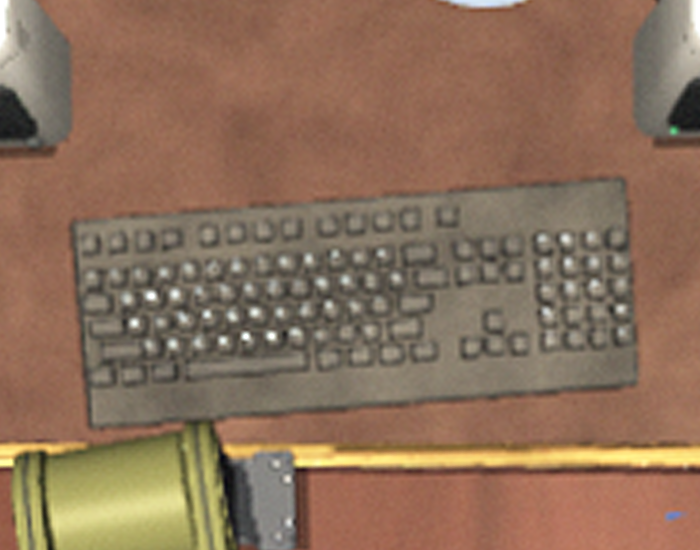

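{"api": "move_arm", "payload": {
  "deltas": [
    [0, 0.16, -0.1, 0, 0, 0, -1],
    [0, 0.16, -0.3, 0, 0, 0, -1],
    [0, 0.16, -0.45, 0, 0, 0, -1],
    [0, 0.16, -0.5, 0, 0, 0, -1],
    [0, 0.16, -0.5, 0, 0, 0, -1],
    [0.06, 0.16, -0.5, 0, 0, 0, -1],
    [0.12, 0.16, -0.5, 0, 0, 0, -1],
    [0.16, 0.16, -0.5, 0, 0, 0, -1],
    [0.18, 0.16, -0.5, 0, 0, 0, -1],
    [0.18, 0.16, -0.5, 0, 0, 0, -1]
  ]
}}

```text
clock: 7.95
position: [380.6, 141.7, 82.1]
eef_rot: [-0.006, 1.0, 0.0, -0.001]
ft_force: [0.4, 0.6, -0.5]
opening: 0.3
gripper_force: 0.0
```

{"api": "move_arm", "payload": {
  "deltas": [
    [0.015, 0, 0, 0, 0, 0, -1],
    [0.03, 0, 0, 0, 0, 0, -1],
    [0.045, 0, 0, 0, 0, 0, -1],
    [0.06, 0, 0, 0, 0, 0, -1],
    [0.075, 0, 0, 0, 0, 0, -1],
    [0.09, 0, 0, 0, 0, 0, -1],
    [0.1, 0, 0, 0, 0, 0, -1],
    [0.11, 0, 0, 0, 0, 0, -1],
    [0.12, 0, 0, 0, 0, 0, -1],
    [0.12, 0, 0, 0, 0, 0, -1]
  ]
}}

```text
clock: 8.78
position: [404.5, 142.2, 82.2]
eef_rot: [-0.007, 1.0, -0.0, 0.0]
ft_force: [-0.9, 1.0, -0.2]
opening: 0.7
gripper_force: 0.7
```

```bash
python3 - <<'E'
from h import *
im,d=read_camera("top"); q,f,M=fit_kb(im,"top",(498,-15,.04)); print(np.round(q,4),f)
s=read_state(); print(s["position"],s["ft_force"])
cv2.imwrite("pics/p3.png",bev(im,300,740,-290,270,1.25)[:,:,::-1])
E
```

```text
[ 5.022538e+02 -1.834640e+01  3.270000e-02] 0.11098174349777082
[404.44961811 142.19891293  82.20878056] [-1.37400959  0.13807406 -1.08712368]
```

{"api": "move_arm", "payload": {
  "deltas": [
    [-0.1, 0, 0, 0, 0, 0, 1],
    [-0.3, -0.1, 0.1, 0, 0, 0, 1],
    [-0.3, -0.3, 0.3, 0, 0, 0, 1],
    [-0.3, -0.5, 0.4, 0, 0, 0, 1],
    [-0.3, -0.7, 0.4, 0, 0, 0, 1],
    [-0.3, -0.78, 0.4, 0, 0, 0, 1],
    [-0.3, -0.78, 0.4, 0, 0, 0, 1]
  ]
}}

```text
clock: 9.42
position: [345.6, -18.8, 165.0]
eef_rot: [-0.003, 1.0, -0.002, 0.004]
ft_force: [-0.2, 0.8, -0.9]
opening: 41.8
gripper_force: 0.0
```

```bash
python3 - <<'E'
from h import *
im,d=read_camera("top"); q,f,M=fit_kb(im,"top",(500,-15,.03)); print(np.round(q,4),f)
s=read_state(); print(s["position"],s["ft_force"])
cv2.imwrite("pics/p4.png",bev(im,300,740,-290,270,1.25)[:,:,::-1])
E
```

```text
[ 5.034148e+02 -1.894530e+01  3.330000e-02] 0.016203654949205615
[345.18781489 -16.60794542 163.96250401] [-0.65483306 -0.60335029 -0.17328618]
```

View pics/p4.png

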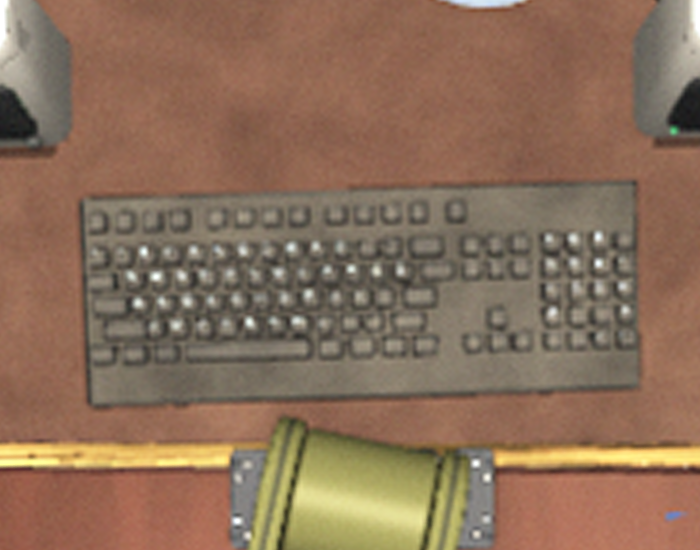

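```bash
python3 - <<'E'
s=open("h.py").read()
s=s.replace("def fit_kb(im,n,g,S=6):","def fit_kb(im,n,g,S=6,d=None):")
s=s.replace("    def cost(q):","""    V=np.ones(M.shape,bool)
    if d is not None:  # leave out pixels covered by the robot
        v,u=np.mgrid[a[1]:b[1],a[0]:b[0]]; Z=world(n,d,u.ravel(),v.ravel())[:,2].reshape(u.shape)
        V=cv2.resize(cv2.dilate((Z>45).astype(np.uint8),np.ones((9,9))),(M.shape[1],M.shape[0]),interpolation=cv2.INTER_NEAREST)==0
    def cost(q):""").replace("(m!=M).sum()","((m!=M)&V).sum()")
open("h.py","w").write(s)
E
cat > m.py <<'E'
import sys
from h import *
im,d=read_camera("top"); q,f,M=fit_kb(im,"top",[float(v) for v in sys.argv[1:4]],d=d)
x,y,t=q; ps=.0125; dx,dy=x-717.7,y+11
u=dx*np.cos(ps)+dy*np.sin(ps); v=-dx*np.sin(ps)+dy*np.cos(ps)
print("pose",np.round(q,4),"cost",round(f,4),"| to go",round(-82.5-u,1),"lateral",round(v,1),"yaw err",round(t-ps,4))
s=read_state(); print(s["position"].round(1),s["ft_force"].round(1))
if len(sys.argv)>4: cv2.imwrite(sys.argv[4],bev(im,380,740,-290,270,1.4)[:,:,::-1])
E
python3 m.py 500 -15 .03
```

```text
pose [ 5.026252e+02 -1.879950e+01  3.210000e-02] cost 0.0115 | to go 132.7 lateral -5.1 yaw err 0.0196
[344.8 -15.1 163.2] [ 0.4  0.2 -0.3]
```

{"api": "move_arm", "payload": {
  "deltas": [
    [0, 0, -0.1, 0, 0, 0, 1],
    [0, 0, -0.25, 0, 0, 0, 1],
    [0, 0, -0.37, 0, 0, 0, 1],
    [0, 0, -0.4, 0, 0, 0, 1],
    [0.07, 0, -0.4, 0, 0, 0, 1],
    [0.14, 0, -0.4, 0, 0, 0, 1],
    [0.2, 0, -0.4, 0, 0, 0, 1],
    [0.25, 0, -0.4, 0, 0, 0, 1],
    [0.28, 0, -0.4, 0, 0, 0, 1],
    [0.28, 0, -0.4, 0, 0, 0, 1]
  ]
}}

```text
clock: 10.35
position: [401.6, -13.0, 83.0]
eef_rot: [-0.008, 1.0, -0.0, 0.001]
ft_force: [0.2, 0.2, -0.2]
opening: 95.3
gripper_force: 0.0
```

{"api": "move_arm", "payload": {
  "deltas": [
    [0.015, 0, 0, 0, 0, 0, 1],
    [0.03, 0, 0, 0, 0, 0, 1],
    [0.045, 0, 0, 0, 0, 0, 1],
    [0.06, 0, 0, 0, 0, 0, 1],
    [0.075, 0, 0, 0, 0, 0, 1],
    [0.085, 0, 0, 0, 0, 0, 1],
    [0.09, 0, 0, 0, 0, 0, 1],
    [0.09, 0, 0, 0, 0, 0, 1]
  ]
}}

```text
clock: 11.02
position: [416.7, -13.4, 81.7]
eef_rot: [-0.007, 1.0, 0.0, -0.002]
ft_force: [-5.2, 1.9, 3.2]
opening: 95.1
gripper_force: 2.5
```

```bash
python3 m.py 508 -19 .02
```

```text
pose [ 5.086664e+02 -2.074090e+01  1.640000e-02] cost 0.0107 | to go 126.6 lateral -7.1 yaw err 0.0039
[416.7 -13.4  81.7] [-5.6  0.7  3.9]
```

Two-finger contact has squared the keyboard up. Next I'll push on a slant to the left to take out the lateral error while it's still clear of the speakers.

{"api": "move_arm", "payload": {
  "deltas": [
    [0.01, 0.005, 0, 0, 0, 0, 1],
    [0.02, 0.01, 0, 0, 0, 0, 1],
    [0.03, 0.015, 0, 0, 0, 0, 1],
    [0.04, 0.02, 0, 0, 0, 0, 1],
    [0.05, 0.025, 0, 0, 0, 0, 1],
    [0.06, 0.03, 0, 0, 0, 0, 1],
    [0.07, 0.035, 0, 0, 0, 0, 1],
    [0.07, 0.035, 0, 0, 0, 0, 1]
  ]
}}

```text
clock: 11.73
position: [432.1, -6.4, 81.9]
eef_rot: [-0.007, 1.0, 0.0, -0.0]
ft_force: [-2.3, -0.1, -1.8]
opening: 95.3
gripper_force: 1.2
```

```bash
python3 m.py 522 -16 .015
```

```text
pose [ 5.245744e+02 -1.306000e+01  1.470000e-02] cost 0.009 | to go 110.6 lateral 0.4 yaw err 0.0022
[432.1  -6.4  81.9] [-2.2 -0.1 -1.5]
```

{"api": "move_arm", "payload": {
  "deltas": [
    [0.015, 0, 0, 0, 0, 0, 1],
    [0.03, 0, 0, 0, 0, 0, 1],
    [0.045, 0.001, 0, 0, 0, 0, 1],
    [0.06, 0.001, 0, 0, 0, 0, 1],
    [0.075, 0.001, 0, 0, 0, 0, 1],
    [0.09, 0.001, 0, 0, 0, 0, 1],
    [0.1, 0.001, 0, 0, 0, 0, 1],
    [0.11, 0.001, 0, 0, 0, 0, 1],
    [0.12, 0.001, 0, 0, 0, 0, 1],
    [0.12, 0.001, 0, 0, 0, 0, 1]
  ]
}}

```text
clock: 12.62
position: [456.7, -6.5, 82.4]
eef_rot: [-0.007, 1.0, -0.0, 0.0]
ft_force: [-2.9, -0.0, -0.8]
opening: 95.1
gripper_force: 1.1
```

```bash
python3 m.py 548 -13 .014 pics/p5.png
```

```text
pose [ 5.49144e+02 -1.33536e+01  1.38000e-02] cost 0.0094 | to go 86.1 lateral -0.2 yaw err 0.0013
[456.7  -6.5  82.5] [-1.5 -0.2 -1.9]
```

View pics/p5.png

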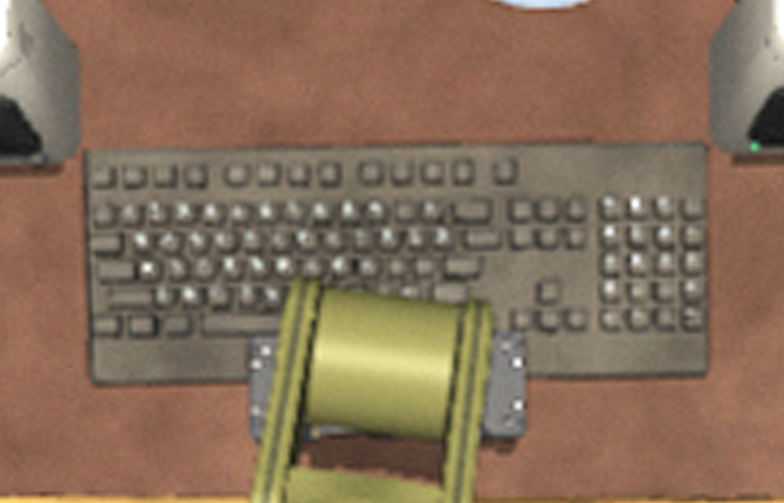

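The corners are at columns 86 and 706, between speaker edges 79 and 711, so the keyboard is centred and square at the entry. I'll push on gently and watch the force.

{"api": "move_arm", "payload": {
  "deltas": [
    [0.012, 0.001, 0, 0, 0, 0, 1],
    [0.025, 0.002, 0, 0, 0, 0, 1],
    [0.037, 0.003, 0, 0, 0, 0, 1],
    [0.05, 0.003, 0, 0, 0, 0, 1],
    [0.062, 0.003, 0, 0, 0, 0, 1],
    [0.075, 0.004, 0, 0, 0, 0, 1],
    [0.087, 0.004, 0, 0, 0, 0, 1],
    [0.1, 0.004, 0, 0, 0, 0, 1],
    [0.112, 0.004, 0, 0, 0, 0, 1],
    [0.125, 0.004, 0, 0, 0, 0, 1],
    [0.125, 0.004, 0, 0, 0, 0, 1]
  ]
}}

```text
clock: 13.58
position: [482.0, -5.7, 82.5]
eef_rot: [-0.007, 1.0, -0.0, 0.001]
ft_force: [-2.7, 0.5, -0.2]
opening: 95.3
gripper_force: 1.2
```

```bash
python3 m.py 574 -13 .014
```

```text
pose [ 5.74357e+02 -1.13504e+01  1.44000e-02] cost 0.0097 | to go 60.8 lateral 1.4 yaw err 0.0019
[481.9  -5.7  82.5] [-2.   1.4 -0. ]
```

{"api": "move_arm", "payload": {
  "deltas": [
    [0.012, 0, 0, 0, 0, 0, 1],
    [0.025, 0, 0, 0, 0, 0, 1],
    [0.037, 0, 0, 0, 0, 0, 1],
    [0.05, 0, 0, 0, 0, 0, 1],
    [0.062, 0.001, 0, 0, 0, 0, 1],
    [0.075, 0.001, 0, 0, 0, 0, 1],
    [0.087, 0.001, 0, 0, 0, 0, 1],
    [0.1, 0.001, 0, 0, 0, 0, 1],
    [0.112, 0.001, 0, 0, 0, 0, 1],
    [0.125, 0.001, 0, 0, 0, 0, 1],
    [0.14, 0.001, 0, 0, 0, 0, 1],
    [0.15, 0.001, 0, 0, 0, 0, 1]
  ]
}}

```text
clock: 14.63
position: [511.2, -5.5, 82.4]
eef_rot: [-0.007, 1.0, 0.0, -0.0]
ft_force: [-6.0, -0.1, 2.0]
opening: 94.9
gripper_force: 2.7
```

```bash
python3 m.py 604 -12 .014 pics/p6.png
```

```text
pose [ 6.03251e+02 -1.20751e+01  1.67000e-02] cost 0.0068 | to go 32.0 lateral 0.4 yaw err 0.0042
[511.6  -5.5  82.4] [-3.3  0.1  0.8]
```

View pics/p6.png

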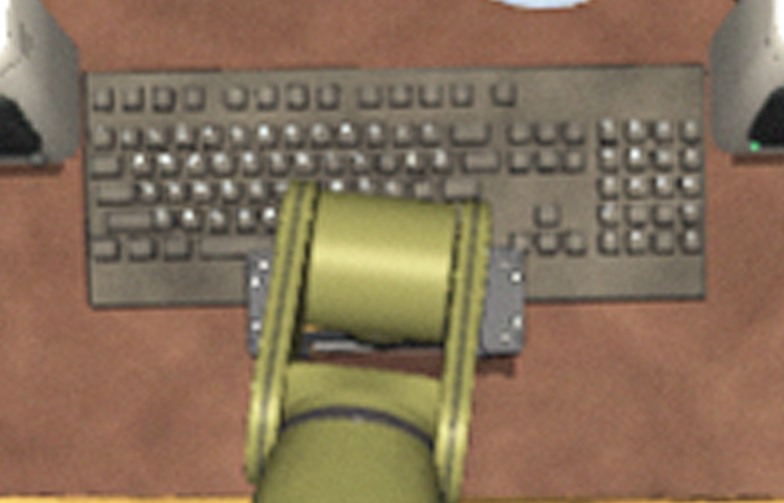

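The keyboard is about two thirds of the way through the gap, with 6–7 px clear on both sides. I'll finish the push.

{"api": "move_arm", "payload": {
  "deltas": [
    [0.013, 0, 0, 0, 0, 0, 1],
    [0.026, 0, 0, 0, 0, 0, 1],
    [0.04, 0, 0, 0, 0, 0, 1],
    [0.053, 0, 0, 0, 0, 0, 1],
    [0.066, 0.001, 0, 0, 0, 0, 1],
    [0.08, 0.001, 0, 0, 0, 0, 1],
    [0.093, 0.001, 0, 0, 0, 0, 1],
    [0.106, 0.001, 0, 0, 0, 0, 1],
    [0.12, 0.001, 0, 0, 0, 0, 1],
    [0.133, 0.002, 0, 0, 0, 0, 1],
    [0.145, 0.002, 0, 0, 0, 0, 1],
    [0.145, 0.002, 0, 0, 0, 0, 1]
  ]
}}

```text
clock: 15.68
position: [540.5, -5.1, 82.4]
eef_rot: [-0.007, 1.0, -0.0, 0.0]
ft_force: [-3.0, -0.7, 1.3]
opening: 95.1
gripper_force: 1.6
```

```bash
python3 m.py 633 -12 .014
```

```text
pose [ 6.330795e+02 -1.233680e+01  1.690000e-02] cost 0.0602 | to go 2.1 lateral -0.3 yaw err 0.0044
[540.5  -5.1  82.4] [-2.7  0.9 -0.2]
```

{"api": "move_arm", "payload": {
  "deltas": [
    [0.005, 0, 0, 0, 0, 0, 1],
    [0.008, 0, 0, 0, 0, 0, 1],
    [0.008, 0, 0, 0, 0, 0, 1],
    [-0.05, 0, 0, 0, 0, 0, 1],
    [-0.2, 0, 0, 0, 0, 0, 1],
    [-0.4, 0, 0.1, 0, 0, 0, 1],
    [-0.6, 0, 0.3, 0, 0, 0, 1],
    [-0.75, 0, 0.5, 0, 0, 0, 1],
    [-0.9, 0, 0.6, 0, 0, 0, 1],
    [-0.9, 0, 0.6, 0, 0, 0, 1],
    [-0.9, 0, 0.6, 0, 0, 0, 1]
  ]
}}

```text
clock: 16.65
position: [361.1, -5.4, 206.7]
eef_rot: [-0.006, 1.0, -0.001, 0.006]
ft_force: [-0.1, -0.8, -0.2]
opening: 95.4
gripper_force: 0.0
```

```bash
python3 m.py 635 -12 .014 pics/p7.png; python3 - <<'E'
from h import *
im,d=read_camera("scene"); cv2.imwrite("pics/s7.png",cv2.resize(im[60:260,130:400,::-1],(800,593),interpolation=cv2.INTER_CUBIC))
E
```

```text
pose [ 6.351177e+02 -1.240620e+01  1.880000e-02] cost 0.0519 | to go 0.1 lateral -0.4 yaw err 0.0063
[361.4  -5.3 204.9] [-0.1 -0.8 -0.2]
```

View pics/p7.png

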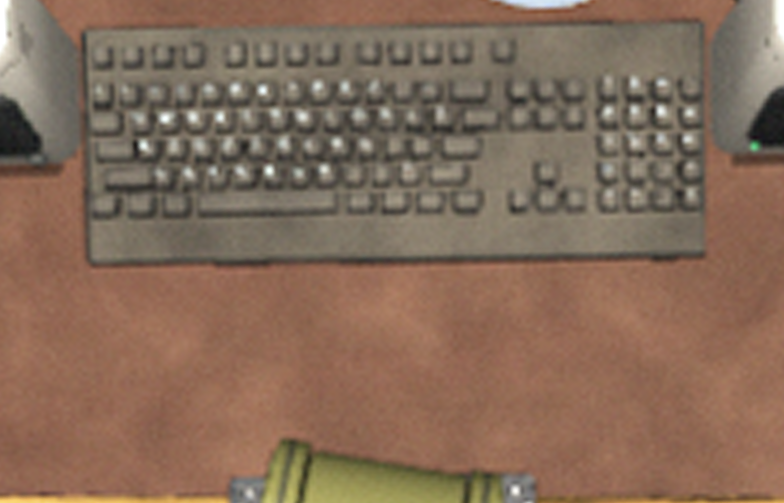

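View pics/s7.png

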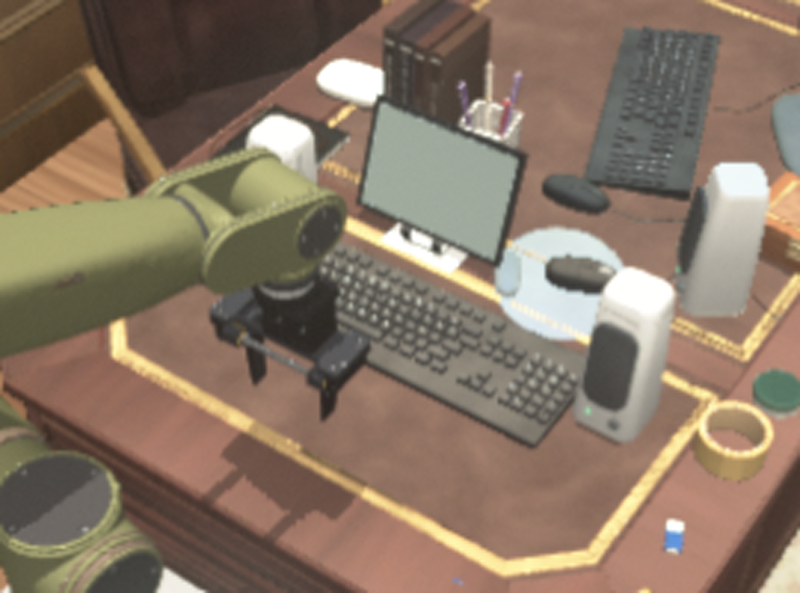

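The front edge lies about 73 mm in front of the speaker fronts, as it should, and the keyboard is centred and square with the hand clear. I'll hand it in.

```bash
python3 -c "
from cell import *
print(job_done())"
```

```text
the job is handed in; nothing more can be done
None
```

The keyboard is through the gap: by camera measurement its back edge is within about 1–2 mm of level with the speakers' backs and it sits about 0.4 mm off the gap's middle. The hand is clear, the other things were not touched, and the job was handed in at about 17 s with no verdict returned.

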